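Set the landing block and hold the kiln gate wide for loading

ROBOT

A 6-joint arm with a two-finger parallel gripper is mounted at the origin on a cart in front of the work surface, level with it; the furniture and walls round the work are solid. World frame = base frame: x ahead of the robot, y to its left, z up, the work surface at z = 0. Lengths are in m, angles in rad, forces in N, time in s.
With the tool pointing down it reaches from about 0.3 to 0.775 m from the base axis. Payload 14.6 kg.
Tool frame: the origin (TCP) lies midway between the tips of the shut fingers; the grasp point (between the pads) lies env.grasp_offset behind it (env.grasp_offset is the distance from the TCP to the grasp point, in m); z points along the fingers, x is the direction in which the jaws open and shut, and the axes are right-handed (so a half turn about z gives the same grasp; the last joint's range is limited). The gripper opens to 85 mm and grips with 20 to 120 N. Pads are 22 mm wide; open, the fingers measure 114 mm over their backs; the gripper's body (76 mm by 85 mm) begins 54 mm behind the grasp point. The pads swing forward as they close: fully open they stand 13 mm farther back than shut.
Start: joints at [-1.298, 0.3, 1.521, -0, 1.321, -0.067], TCP at [0.183, -0.519, 0.231] pointing down, gripper open.
Joint ranges: [-3.03, 3.03], [-0.79, 2.21], [0.23, 2.52], [-1.04, 4.18], [0, 3.07], [-2.55, 2.55]. Speed limits (rad/s): [2.22, 2.22, 2.57, 3.14, 3.14, 3.14].

INTERFACE

Orientations are given as a unit quaternion [x, y, z, w].
In Python, from plant import sense, vision, env gives the robot as it stands.
- The arm moves only by the tool arm_command, never from a script. Its argument "motion" is one flat list of numbers, 5 for each row, row after row: the opening, from -1 (shut) to 1 (fully open), then the shift along the tool's x, y, z in cm, then the turn about the tool's z in degrees. In form: [jaw, dx, dy, dz, spin, jaw, dx, dy, dz, spin, ...]. A call has 1 to 20 rows; each row is the pose to reach, as a shift and turn from the pose commanded when the call began, along the tool's axes at that moment; what a row does not reach only later rows make up. A row lasts 1/12 s, in which the tool goes at most 41.7 mm and 7.16 degrees, less where a joint would pass 70% of its speed; a pose out of reach is approached as far as the arm can. A call with a gripper value outside its range is refused whole. The fingers move at their own pace and stop on an object; "force" is the grip in N (left out, the last holds). Time passes only in rows, so rows that repeat a pose let the fingers close. It gives the time, the measured TCP pose, the force and the opening at its end, in the units of the state.
- sense(): the state, without advancing time (a new reading comes with each control period).
- vision.capture(name): name is "scene" or "top"; returns the picture (384x512x3 uint8, blue, green, red); there is no depth.
- vision.camera_model(name): a dict with "fx", "fy", "cx", "cy" (pixels), "extrinsics" (4x4, takes a point from camera to world coordinates). Camera axes: x right, y down, z forward; pixel columns grow to the right and rows downward; lengths in m; the calibration is good to about 2 mm. A picture is of the moment at which its call begins. camera_model takes no time and is no camera call.
- env.hand_in(): hands the job in, once; it reports no verdict.
The state is a dict: "clock": time; "joint_positions": joint angles; "joint_velocities": joint speeds; "effort": joint torques, N m; "eef_pos": TCP position; "tcp_rot": TCP orientation; "contact_force": force on the tool from outside, world axes, zero at the start; "torque": the same for the moment, N m; "width": finger opening in m.
Only numpy, scipy, OpenCV 4.12 (cv2) and the standard library are available. Lean on these libraries where they do the work, as an engineer would, in place of code of your own. Each camera call takes 0.05 s, during which the arm holds its last target.

TASK

Make the small bench kiln ready for a colleague to load. First push the soldering block square and flush into the corner between the kiln's sill and its side fence; then squeeze the safety bolt on the kiln's top fully back towards its thumb post, squeeze the two grips on the gate together to free its latch, and swing the gate past its half-open vent detent. The gate closes itself, so finish while still holding it by its two squeezed grips, wide open at about a right angle to the kiln, and leave the tools lying about where they are.

Things in the scene. Friction and masses are not known exactly. Their poses are not given: they have to be found in the camera images.
- kiln: (Plain numbers in these notes: mm.) Small grey box kiln, fixed to the bench: 120 deep, 180 wide, 140 high. Origin: centre of its underside, on the bench. x: from its front to its back (the front with gate, sill and fence faces -x), y: to its left seen from the front, where the gate hinge and the side fence are, z up. Gate face lies at x -86, gate from z 36 to 134, its keeper (right) to x -92.
- kiln_corner (a point): Fence corner, 15 above the bench: where the sill's front face (x -102 in the kiln frame, 30 high, full width) meets the inner face of the side fence (y +57, strip 22 high, running from the sill 66 towards the front, -x). Axes as the kiln. The block belongs in this corner, on the -x, -y side of the point.
- block_center (a point): Centre, half-way up, of the loose off-white soldering block on the bench before the kiln: 60 (x) by 110 (y) by 30 high, about 0.25 kg. In place, its back long face touches the sill and its left end the side fence: centre 30 in -x and 55 in -y of kiln_corner, axes parallel. It starts 10 to 25 towards the front and 15 to 40 to the right of that, askew.
- bolt_tab (a point): Upright steel tab of the safety bolt on the kiln top, 14 (x) by 8 (y), top at z 190; the point lies in its middle, 10 below its top. Squeezed towards bolt_post it slides up to 16 in kiln +y and stays where left (3 N friction). Free above z 163 on all sides. Outer width over tab and post: 40 before, 24 when fully drawn.
- bolt_post (a point): Fixed thumb post of the safety bolt, 14 (x) by 8 (y), top at z 190, 32 in kiln +y from the tab at the start; the point lies in its middle, 10 below its top.
- bolt (a joint): Safety bolt: 0 = shot, behind the gate's staple pin, locking the gate; 0.016 m = fully drawn; the gate is free from about 0.011 on. Starts at 0 to 0.002.
- gate_post (a point): Fixed black grip on the gate's top edge, 14 by 12 wide, standing from z 137 up to z 180; the point lies in its middle, 12 below its top, 72 from the hinge axis. Axes turn with the gate and equal the kiln's when shut: -y runs from the hinge along the gate.
- catch_post (a point): Moving black grip of the gate catch, same size and height as gate_post and 34 farther from the hinge (106). Squeezed towards gate_post it slides 10 and draws the latch nose out of its keeper; a spring (3 N, 9 N at the end) pushes it back. Outer width over both grips: 46 at rest, 36 squeezed.
- gate_catch (a joint): Gate catch: 0 = latched, 0.010 m = fully squeezed; the gate clears the keeper above about 0.007, and needs it squeezed for its first 0.1 rad.
- gate_hinge (a point): Point on the gate's upright hinge axis, at the height of gate_post (z 168): kiln frame x -74, y +70. Seen from above the gate opens clockwise about it, its free end coming towards the robot. Axes turn with the gate.
- gate (a joint): Gate angle: 0 shut, 1.57 at a right angle to the kiln front, stop at 1.75 rad. A return spring (0.06 to 0.16 N m) closes it. A vent detent resists from about 0.4 to 1.1 rad (up to 0.45 N m); let go beyond it, the gate falls back and rests near 1.1.
- tweezers: Bystander: cross-lock tweezers, 150 mm long, lying left of the kiln; not to be disturbed.
- flux_cup: Bystander: flux cup, 28 mm across, 17 mm high, left of the kiln; not to be disturbed.
- ingot: Bystander: cast brass stick, 48 mm long, 9 mm wide, lying towards the middle of the bench; not to be disturbed.
- sanding_stick: Bystander: wooden sanding stick, 200 mm long, lying towards the middle of the bench; not to be disturbed.

How it is judged:
On the way, in this order (a step that is already met when the one before it is completed fails the run):
1. the block is pushed square and flush into the fence corner (x of block_center in the frame of kiln above -0.1345 m and y of block_center in the frame of kiln above -0.0005 m and angle between the x axis of block_center and the x axis of kiln, either way round below 0.025 rad), for 0.2 s.
2. the safety bolt is squeezed back while the gate is shut (value of joint bolt above 0.012 m and value of joint gate below 0.06 rad), for 0.2 s.
3. the gate catch is squeezed (value of joint gate_catch above 0.007 m), for 0.1 s.
4. the gate has swung past its vent detent (value of joint gate above 1.15 rad), for 0.1 s.
At the end, for the whole second after the job is handed in: The gate stands still at 1.38 rad (79 degrees) or more, its two grips held squeezed by the fingers (over 2 N, catch drawn 4 mm or more); the bolt is still drawn over 12 mm; the block still sits in the corner, within 2.5 mm of sill and fence and square within 0.025 rad (all of step 1 and value of joint gate above 1.38 rad and velocity of joint gate between -0.15 and 0.15 rad/s and contact force between the fingers and gate above 2 N and value of joint gate_catch above 0.004 m and value of joint bolt above 0.012 m); the arm keeps its last pose, push and grip.
It fails at once if a bystander is shifted by more than 15 mm (distance of any of tweezers, flux_cup, ingot, sanding_stick from where it was at the start of the episode above 0.015 m).
It also fails if it takes over 69 s, if anything falls off the work surface, if the arm or the gripper's body presses on something with over 40 N, if the wrist force passes 120 N, or if a joint passes its speed limit or range.

## Working session

There is one attempt and no reset: what is moved stays moved. The work goes in short steps, Python scripts to look and compute and a tool call to move; the robot and the scene stay as the last step left them, time stands still between calls to the robot, and variables do not carry over. Pictures are saved under pics/ and viewed, and the job is handed in when it is done.

Besides the shell and the picture viewer there is one more tool, called as a command line: name --argument value ..., lists and objects as JSON in quotes. arm_command: Moves the arm, as the interface text tells. Its arguments: {"type":"object","properties":{"motion":{"type":"array"},"force":{"type":"number"}},"required":["motion"]}

```bash
ls; mkdir -p pics; python3 - <<'E'
from plant import sense, vision, env
import cv2
s=sense()
for k,v in s.items(): print(k,v)
print(env.grasp_offset)
for n in ["scene","top"]:
    cv2.imwrite(f"pics/{n}0.png",vision.capture(n)); m=vision.camera_model(n); print(n,m)
E
```

```text
pics
clock 0.0
joint_positions [-1.29763016e+00  3.00475557e-01  1.52161879e+00  1.78862963e-05
  1.32068151e+00 -6.65983991e-02]
joint_velocities [-0.00034137  0.00079037  0.00015539  0.00034059  0.00078418  0.00105599]
effort [ 2.65609715e-04 -5.43505168e+01 -3.61796057e+01 -5.29532906e-05
  4.08696185e-03 -3.69102133e-05]
eef_pos [ 0.1832321  -0.51832267  0.23070291]
tcp_rot [ 8.16474273e-01 -5.77381513e-01 -4.53763549e-04 -3.79691441e-04]
contact_force [-0.52248612 -1.10265414 -0.22558323]
torque [ 0.00456544 -0.04033518  0.00601864]
width 0.08540618230191203
0.0187
scene {'fx': 472.309413257741, 'fy': 472.309413257741, 'cx': 262.4414136267617, 'cy': 197.51920492694944, 'extrinsics': array([[-0.62438772, -0.50969178,  0.59190731, -0.08449536],
       [-0.7810846 ,  0.40077048, -0.47884222,  0.44123184],
       [ 0.00684297, -0.76131289, -0.64834857,  0.77520827],
       [ 0.        ,  0.        ,  0.        ,  1.        ]])}
top {'fx': 364.0970220965102, 'fy': 364.0970220965102, 'cx': 254.08404808261605, 'cy': 188.74843352149637, 'extrinsics': array([[-0.11467445, -0.97260009,  0.2022346 ,  0.31993709],
       [-0.99339525,  0.11308263, -0.01944711, -0.04744773],
       [-0.00395496, -0.20312897, -0.979144  ,  1.10323637],
       [ 0.        ,  0.        ,  0.        ,  1.        ]])}
```

View pics/scene0.png

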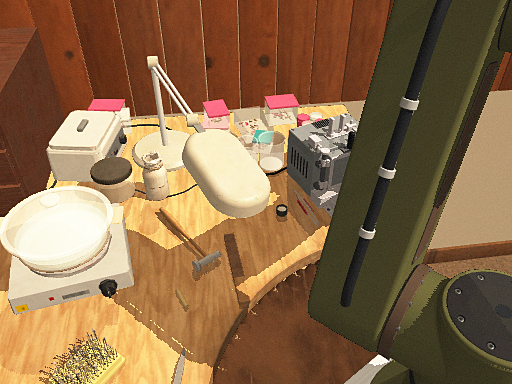

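View pics/top0.png

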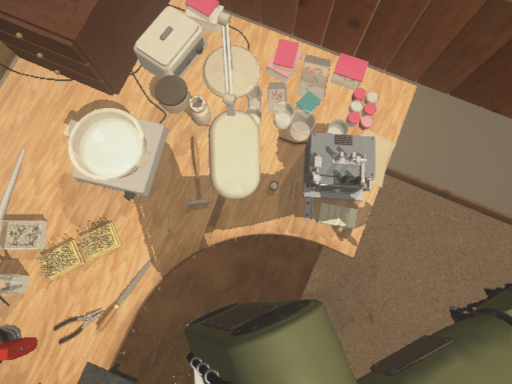

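```bash
python3 - <<'E'
import cv2
a=cv2.imread('pics/top0.png');cv2.imwrite('pics/top0z.png',cv2.resize(a[80:260,170:400],None,fx=3.4,fy=3.3,interpolation=cv2.INTER_CUBIC))
a=cv2.imread('pics/scene0.png');cv2.imwrite('pics/scene0z.png',cv2.resize(a[60:260,150:410],None,fx=3,fy=3,interpolation=cv2.INTER_CUBIC))
E
```

```text
(no output)
```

The top view shows the kiln at about (340,165) with the block in front of it at about (338,214). In the scene view the arm hides part of the kiln, at about (325,155).

```bash
python3 - <<'E'
import cv2
a=cv2.imread('pics/top0.png');cv2.imwrite('pics/top0z.png',cv2.resize(a[125:240,290:400],None,fx=5.2,fy=5.2,interpolation=cv2.INTER_CUBIC))
a=cv2.imread('pics/scene0.png');cv2.imwrite('pics/scene0z.png',cv2.resize(a[100:250,260:380],None,fx=4,fy=4,interpolation=cv2.INTER_CUBIC))
E
```

```text
(no output)
```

View pics/top0z.png

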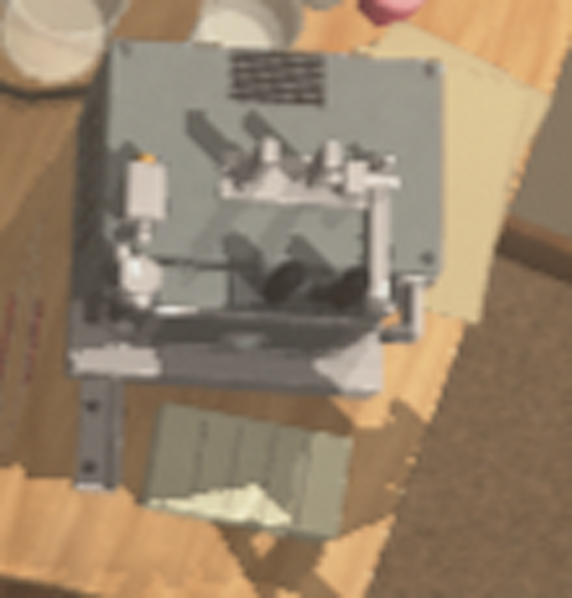

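View pics/scene0z.png

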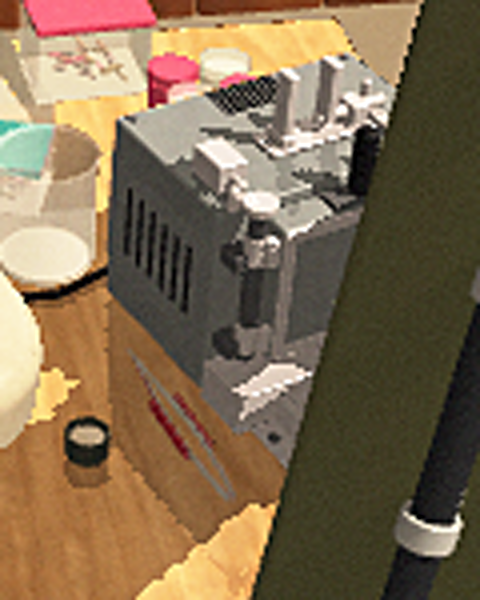

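```bash
cat > h.py <<'E'
import numpy as np, cv2
from scipy.optimize import least_squares
from plant import sense, vision, env
def proj(n,P):
    m=vision.camera_model(n);E=np.linalg.inv(m['extrinsics']);P=np.atleast_2d(P)
    c=P@E[:3,:3].T+E[:3,3]
    return np.c_[m['fx']*c[:,0]/c[:,2]+m['cx'],m['fy']*c[:,1]/c[:,2]+m['cy']]
def ray(n,uv,z):
    m=vision.camera_model(n);E=m['extrinsics']
    d=E[:3,:3]@np.array([(uv[0]-m['cx'])/m['fx'],(uv[1]-m['cy'])/m['fy'],1]);o=E[:3,3]
    return o+d*(z-o[2])/d[2]
def k2w(p,P):
    P=np.atleast_2d(np.array(P,float)).copy();c,s=np.cos(p[2]),np.sin(p[2])
    return np.c_[p[0]+c*P[:,0]-s*P[:,1],p[1]+s*P[:,0]+c*P[:,1],P[:,2]]
E
python3 - <<'E'
from h import *
z=lambda u,v:(290+u/5.2-.4,125+v/5.2-.4)
feat=[((.06,.09,.14),z(112,42)),((.06,-.09,.14),z(442,58)),((-.06,-.09,.14),z(438,272)),
((-.102,-.09,.03),z(380,365)),((-.168,.057,.022),z(118,487))]
K=np.array([f[0] for f in feat]);U=np.array([f[1] for f in feat])
r=least_squares(lambda p:(proj('top',k2w(p,K))-U).ravel(),[.55,-.3,0])
print(r.x,r.fun.reshape(-1,2).round(1))
p=r.x
for n,uv in dict(tab=z(332,148),post=z(270,148)).items():
    w=ray('top',uv,.19);c,s=np.cos(p[2]),np.sin(p[2]);d=w[:2]-p[:2];print(n,w,[c*d[0]+s*d[1],-s*d[0]+c*d[1]])
for n,uv in dict(gp=z(290,272),cp=z(355,282)).items():
    w=ray('top',uv,.18);c,s=np.cos(p[2]),np.sin(p[2]);d=w[:2]-p[:2];print(n,w,[c*d[0]+s*d[1],-s*d[0]+c*d[1]])
B=[ray('top',z(*q),.03) for q in [(165,403),(352,433),(337,530),(147,503)]]
for b in B: print(b)
B=np.array(B)[:,:2]; print(np.linalg.norm(B-np.roll(B,-1,0),axis=1), B.mean(0))
d=B.mean(0)-p[:2];c,s=np.cos(p[2]),np.sin(p[2]);print('block in kiln',c*d[0]+s*d[1],-s*d[0]+c*d[1])
E
```

```text
[ 0.58996161 -0.31785064 -0.17359615] [[-1.5 -1.7]
 [-0.3 -1.3]
 [ 0.9 -0.6]
 [ 0.4  3.9]
 [ 0.6 -0.2]]
tab [ 0.57315295 -0.33428957  0.19      ] [np.float64(-0.013716601020383457), np.float64(-0.019095140697295763)]
post [ 0.57675874 -0.30338814  0.19      ] [np.float64(-0.015502477013622458), np.float64(0.011964649316267072)]
gp [ 0.51445434 -0.3055718   0.18      ] [np.float64(-0.07649326157457444), np.float64(-0.0009477517868573346)]
cp [ 0.50561859 -0.33698879  0.18      ] [np.float64(-0.07976969920122495), np.float64(-0.03341870179131544)]
[ 0.47797757 -0.26351935  0.03      ]
[ 0.44844377 -0.36705774  0.03      ]
[ 0.39467712 -0.34910048  0.03      ]
[ 0.42221459 -0.24462551  0.03      ]
[0.10766821 0.05668612 0.10804319 0.05887688] [ 0.43582826 -0.30607577]
block in kiln -0.15385054110614163 -0.015024879124099331
```

```bash
python3 - <<'E'
from h import *
z=lambda u,v:(290+u/5.2-.4,125+v/5.2-.4)
feat=[((.06,.09,.14),z(112,42)),((.06,-.09,.14),z(442,58)),((-.06,-.09,.14),z(438,272)),
((-.102,-.09,.03),z(380,384)),((-.168,.057,.022),z(118,487))]
K=np.array([f[0] for f in feat]);U=np.array([f[1] for f in feat])
r=least_squares(lambda p:(proj('top',k2w(p,K))-U).ravel(),[.55,-.3,0])
print(r.x,r.fun.reshape(-1,2).round(1)); p=r.x
a=cv2.imread('pics/top0.png')
S=7
img=cv2.resize(a[138:238,295:385],None,fx=S,fy=S,interpolation=cv2.INTER_CUBIC)
img=cv2.convertScaleAbs(img,alpha=1.5,beta=10)
T=lambda P:((proj('top',k2w(p,P))-[295,138]+.5)*S).astype(np.int32)
def poly(P,c): cv2.polylines(img,[T(P)],True,c,1)
poly([(.06,.09,.14),(.06,-.09,.14),(-.06,-.09,.14),(-.06,.09,.14)],(0,0,255))
poly([(-.102,.09,.03),(-.102,-.09,.03)],(0,255,0));poly([(-.102,.09,.0),(-.102,-.09,.0)],(255,255,0))
poly([(-.102,.057,.022),(-.168,.057,.022)],(255,0,255))
poly([(-.086,.07,.134),(-.086,-.05,.134)],(255,0,0))
for y in (-.002,-.036): poly([(-.08+i*.006,y+j*.007,.18) for i,j in((1,1),(1,-1),(-1,-1),(-1,1))],(0,255,255))
cv2.imwrite('pics/ov.png',img[:,:])
print(img.shape)
E
```

```text
[ 0.58807286 -0.31784431 -0.18208209] [[-1.2 -1.3]
 [ 0.  -0.4]
 [ 0.8  0.3]
 [ 0.2  1.1]
 [ 0.2  0.3]]
(700, 630, 3)
```

View pics/ov.png

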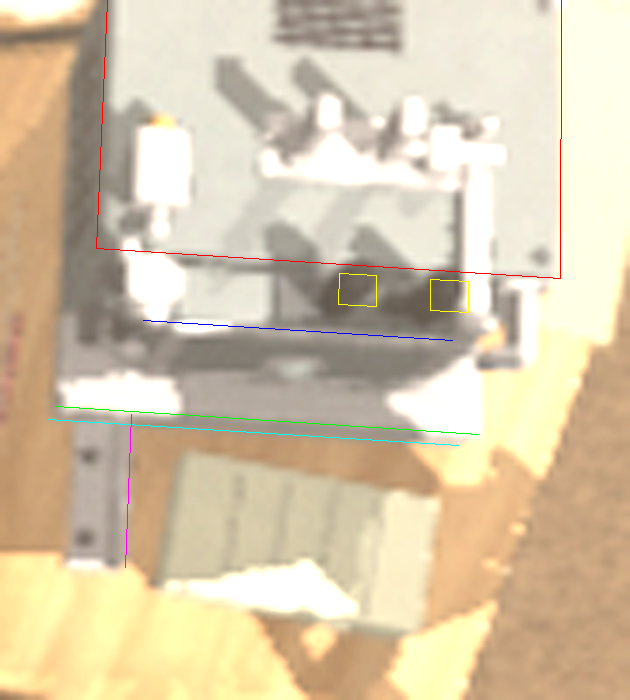

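```bash
cat >> h.py <<'E'
KP=np.array([0.5881,-0.3178,-0.18])
def go(kx,ky,z,dth=0.,KP=KP,s=None):
    """target in kiln frame; tool x = kiln +y rotated by dth (world ccw)"""
    from scipy.spatial.transform import Rotation as R
    s=s or sense(); Rm=R.from_quat(s['tcp_rot']).as_matrix()
    w=k2w(KP,[(kx,ky,z)])[0]
    d=Rm.T@(w-s['eef_pos'])*100
    yaw=np.arctan2(Rm[1,0],Rm[0,0]); t=KP[2]+np.pi/2+dth
    sp=-np.degrees((t-yaw+np.pi)%(2*np.pi)-np.pi)
    print('w',w.round(4),'cm',d.round(2),'spin',sp.round(2),'F',s['contact_force'].round(1),'clk',s['clock'],'w',round(s['width'],4))
def inK(w,KP=KP):
    c,s=np.cos(KP[2]),np.sin(KP[2]);d=np.array(w[:2])-KP[:2];return np.array([c*d[0]+s*d[1],-s*d[0]+c*d[1]])
E
python3 - <<'E'
from h import *
go(-.222,-.016,.10); print(k2w(KP,[(-.222,-.016,0)]))
E
```

```text
w [ 0.3668 -0.2938  0.1   ] cm [-15.04 -24.79  13.09] spin -150.22 F [ 0.2 -0.6  0.1] clk 0.1 w 0.0852
[[ 0.36682223 -0.29379693  0.        ]]
```

arm_command --motion '[0.4,-15,-24.8,5,-75,0.4,-15,-24.8,5,-75,0.4,-15,-24.8,5,-75,0.4,-15,-24.8,5,-75,0.4,-15,-24.8,5,-75,0.4,-15,-24.8,5,-75,0.4,-15,-24.8,5,-75,0.4,-15,-24.8,5,-75,0.4,-15,-24.8,5,-75,0.4,-15,-24.8,5,-75,0.4,-15,-24.8,13,-150,0.4,-15,-24.8,13,-150,0.4,-15,-24.8,13,-150,0.4,-15,-24.8,13,-150,0.4,-15,-24.8,13,-150,0.4,-15,-24.8,13,-150,0.4,-15,-24.8,13,-150,0.4,-15,-24.8,13,-150,0.4,-15,-24.8,13,-150,0.4,-15,-24.8,13,-150]' --force 40

```text
clock: 1.77
eef_pos: [0.367, -0.2943, 0.1011]
tcp_rot: [0.804, 0.595, -0.0, -0.0]
contact_force: [0.8, -0.3, 0.2]
width: 0.0598
```

```bash
python3 - <<'E'
from h import *
a=vision.capture('scene');b=vision.capture('top')
cv2.imwrite('pics/s1.png',a);cv2.imwrite('pics/t1.png',b)
cv2.imwrite('pics/s1z.png',cv2.resize(a[80:250,240:420],None,fx=4,fy=3.5,interpolation=cv2.INTER_CUBIC))
s=sense();print(s['joint_positions'].round(3),s['eef_pos'],s['tcp_rot'].round(4));go(-.222,-.016,.005)
E
```

```text
[-0.754  0.286  1.873 -0.     0.983 -2.025] [ 0.36702612 -0.29438485  0.10108034] [ 8.046e-01  5.938e-01 -0.000e+00 -2.000e-04]
w [ 0.3668 -0.2938  0.005 ] cm [ 0.05 -0.03  9.61] spin -6.83 F [ 0.4 -0.  -0.5] clk 1.8667 w 0.0598
```

View pics/s1.png

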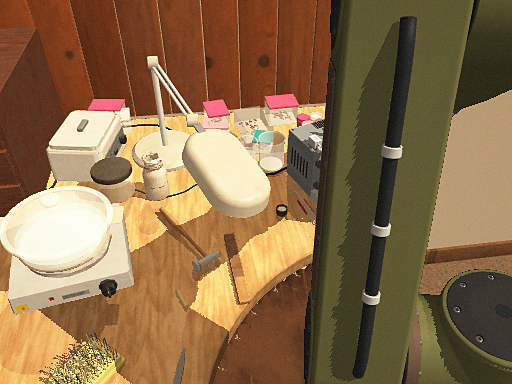

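View pics/t1.png

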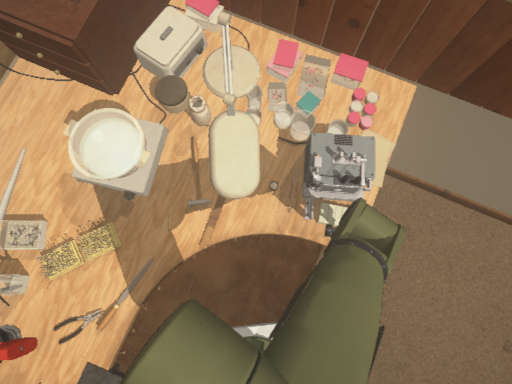

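The scene view is blocked by the arm. The top view shows the forearm next to the block, which sits at about (335,212), while the kiln top stays clear. Next I'll refine the grips from the dark pixels in the first top picture.

```bash
python3 - <<'E'
from h import *
a=cv2.imread('pics/top0.png')
x0,y0,S=325,140,12
img=cv2.resize(a[y0:y0+50,x0:x0+60],None,fx=S,fy=S,interpolation=cv2.INTER_NEAREST)
img=np.uint8(np.clip(255*(img/255.)**.5,0,255))
T=lambda P:((proj('top',k2w(KP,P))-[x0,y0]+.5)*S).astype(np.int32)
for y in (-.002,-.036): cv2.polylines(img,[T([(-.08+i*.006,y+j*.007,.18) for i,j in((1,1),(1,-1),(-1,-1),(-1,1))])],True,(0,255,255),1)
for y in (.012,-.020): cv2.polylines(img,[T([(-.014+i*.007,y+j*.004,.19) for i,j in((1,1),(1,-1),(-1,-1),(-1,1))])],True,(0,0,255),1)
cv2.polylines(img,[T([(-.086,.07,.134),(-.086,-.05,.134)])],True,(255,0,0),1)
cv2.imwrite('pics/g.png',img)
E
```

```text
(no output)
```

View pics/g.png

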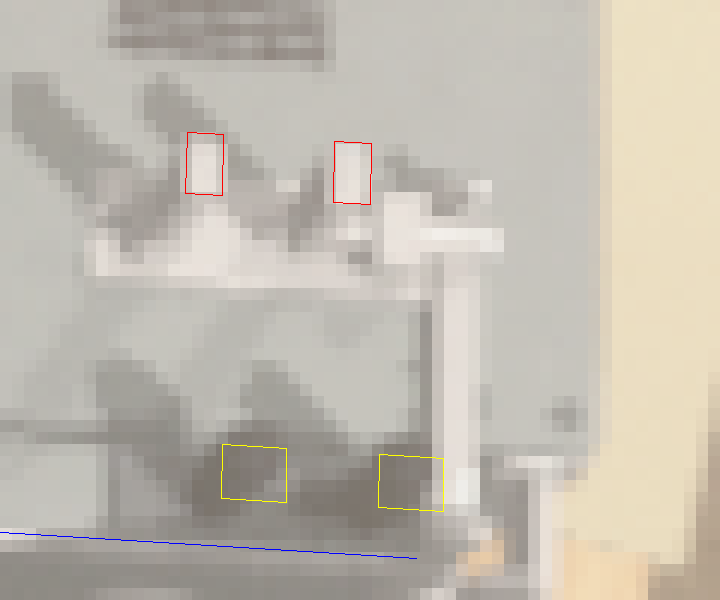

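arm_command --motion '[0.4,0,0,4,-6.8,0.4,0,0,8,-6.8,0.4,0,0,9.6,-6.8,0.4,0,0,9.6,-6.8,0.4,0,0,9.6,-6.8]'

```text
clock: 2.28
eef_pos: [0.367, -0.2943, 0.0052]
tcp_rot: [0.77, 0.638, -0.0, -0.001]
contact_force: [-0.4, 0.1, 0.8]
width: 0.0594
```

```bash
python3 - <<'E'
from h import *
s=sense();print(s['joint_positions'].round(3),s['eef_pos'],inK(s['eef_pos']));go(-.172,-.016,.005)
b=vision.capture('top')
cv2.imwrite('pics/t2.png',cv2.resize(b[130:260,280:400],None,fx=4.5,fy=4.5,interpolation=cv2.INTER_CUBIC))
E
```

```text
[-0.754  0.461  1.915  0.     0.767 -2.138] [ 0.36699362 -0.29433495  0.0051907 ] [-0.22173505 -0.01649864]
w [ 0.416  -0.3027  0.005 ] cm [0.08 4.97 0.01] spin -0.37 F [-0.4  0.1  0.8] clk 2.2833 w 0.0594
```

View pics/t2.png

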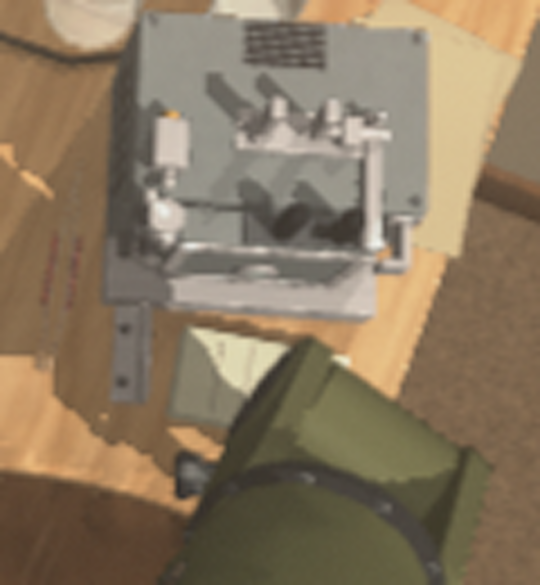

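The block's left end shows at about (215,370) in the crop, with the arm over its right half and the fingers in front of it. Pushing along tool +y.

arm_command --motion '[0.4,0,0.8,0,0,0.4,0,1.6,0,0,0.4,0,2.2,0,0,0.4,0,2.6,0,0,0.4,0,3.0,0,0,0.4,0,3.4,0,0,0.4,0,3.8,0,0,0.4,0,4.2,0,0,0.4,0,4.4,0,0,0.4,0,4.4,0,0]'

```text
clock: 3.17
eef_pos: [0.4108, -0.3025, 0.0052]
tcp_rot: [0.769, 0.64, 0.0, 0.0]
contact_force: [-0.6, -0.6, 0.4]
width: 0.0598
```

arm_command --motion '[0.4,0,0.2,0,0,0.4,0,0.3,0,0,0.4,0,0.3,0,0]'

```text
clock: 3.42
eef_pos: [0.4135, -0.303, 0.0052]
tcp_rot: [0.769, 0.64, 0.0, 0.0]
contact_force: [-0.2, -0.5, -0.6]
width: 0.0599
```

```bash
python3 - <<'E'
from h import *
s=sense();print(inK(s['eef_pos']),s['contact_force'])
b=vision.capture('top')
cv2.imwrite('pics/t3.png',cv2.resize(b[130:260,280:400],None,fx=4.5,fy=4.5,interpolation=cv2.INTER_CUBIC))
E
```

```text
[-0.17441205 -0.01674492] [-0.21651442 -0.49915543 -0.5878399 ]
```

View pics/t3.png

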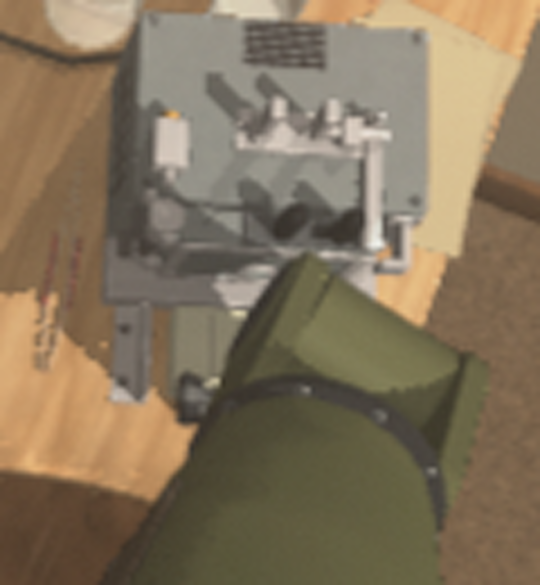

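The block's back edge, at about (175,305) in the crop, is almost at the sill, and there is no reaction force yet. Continuing in small steps.

arm_command --motion '[0.4,0,0.2,0,0,0.4,0,0.2,0,0,0.4,0,0.2,0,0]'

```text
clock: 3.72
eef_pos: [0.4144, -0.3031, 0.0052]
tcp_rot: [0.769, 0.639, -0.0, -0.001]
contact_force: [-8.9, 2.1, 5.6]
width: 0.0597
```

arm_command --motion '[0.4,0,0.2,0,0,0.4,0,0.2,0,0,0.4,0,0.2,0,0]'

```text
clock: 3.97
eef_pos: [0.4145, -0.303, 0.0051]
tcp_rot: [0.769, 0.639, -0.001, -0.003]
contact_force: [-27.5, 5.6, 18.1]
width: 0.0596
```

arm_command --motion '[0.4,0,0.2,0,0,0.4,0,0.2,0,0,0.4,0,0.2,0,0]'

```text
clock: 4.22
eef_pos: [0.4146, -0.3029, 0.0051]
tcp_rot: [0.769, 0.639, -0.002, -0.005]
contact_force: [-45.4, 8.6, 31.4]
width: 0.0597
```

arm_command --motion '[0.4,0,-1.5,0,0,0,0,-3.5,0,0,-1,-3,-4,0,0,-1,-6,-4,0,0,-1,-9.5,-4,0,0,-1,-9.5,-4,0,0,-1,-9.5,-4,0,0,-1,-9.5,-4,0,0]'

```text
clock: 4.88
eef_pos: [0.3625, -0.3898, 0.005]
tcp_rot: [0.769, 0.639, 0.0, -0.0]
contact_force: [-0.1, -0.2, 0.4]
width: 0.0001
```

```bash
python3 - <<'E'
from h import *
s=sense();print(inK(s['eef_pos']),s['contact_force'])
go(-.138,-.115,.008);go(-.138,-.09,.008)
b=vision.capture('top')
cv2.imwrite('pics/t4.png',cv2.resize(b[130:260,280:400],None,fx=4.5,fy=4.5,interpolation=cv2.INTER_CUBIC))
E
```

```text
[-0.20908016 -0.11121644] [-0.06244956 -0.23603947  0.39263065]
w [ 0.4317 -0.4062  0.008 ] cm [-0.35  7.11 -0.3 ] spin -0.2 F [-0.1 -0.2  0.4] clk 4.8833 w 0.0001
w [ 0.4362 -0.3816  0.008 ] cm [ 2.15  7.1  -0.3 ] spin -0.2 F [-0.1 -0.2  0.4] clk 4.8833 w 0.0001
```

View pics/t4.png

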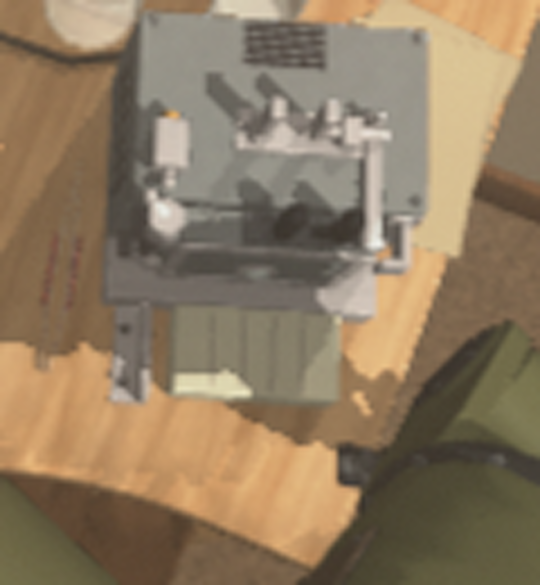

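The block lies flush along the sill, with a gap to the fence between about (150,350) and (170,350) in the crop. Next I'll push its right end.

arm_command --motion '[-1,0,2.5,-0.3,0,-1,0,5,-0.3,0,-1,0,7.1,-0.3,0,-1,0,7.1,-0.3,0,-1,1,7.1,-0.3,0,-1,2,7.1,-0.3,0,-1,2.5,7.1,-0.3,0,-1,3,7.1,-0.3,0,-1,3.5,7.1,-0.3,0,-1,3.8,7.1,-0.3,0,-1,4,7.1,-0.3,0,-1,4,7.1,-0.3,0]'

```text
clock: 5.93
eef_pos: [0.4397, -0.3637, 0.0084]
tcp_rot: [0.769, 0.639, 0.0, 0.0]
contact_force: [0.3, 0.3, -0.7]
width: -0.0002
```

arm_command --motion '[-1,0.2,0,0,0,-1,0.2,0,0,0,-1,0.2,0,0,0]'

```text
clock: 6.18
eef_pos: [0.4401, -0.3619, 0.0083]
tcp_rot: [0.769, 0.639, 0.0, 0.0]
contact_force: [-0.8, -0.8, -0.2]
width: -0.0001
```

arm_command --motion '[-1,0.2,0,0,0,-1,0.2,0,0,0,-1,0.2,0,0,0]'

```text
clock: 6.43
eef_pos: [0.4405, -0.36, 0.0083]
tcp_rot: [0.769, 0.639, 0.0, 0.0]
contact_force: [-2.3, -2.6, 0.1]
width: -0.0
```

```bash
python3 - <<'E'
from h import *
s=sense();print(inK(s['eef_pos']),s['contact_force'])
b=vision.capture('top')
cv2.imwrite('pics/t5.png',cv2.resize(b[130:260,280:400],None,fx=4.5,fy=4.5,interpolation=cv2.INTER_CUBIC))
E
```

```text
[-0.1376869  -0.06790295] [-2.31798411 -2.56791727  0.05762584]
```

View pics/t5.png

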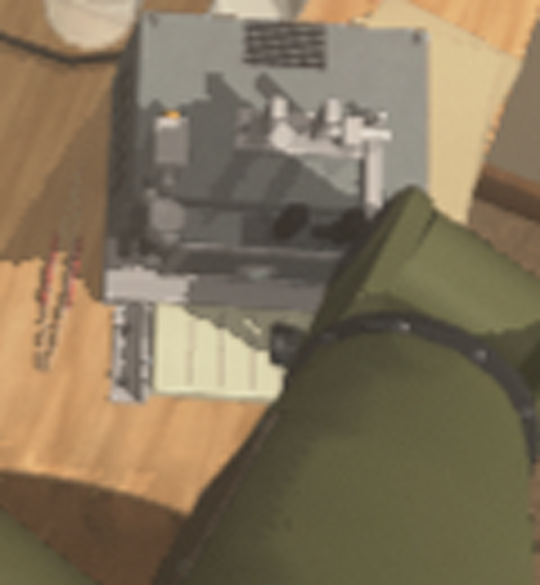

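The block's left end, at about x=153 in the crop, is at the fence, but the force is still low. Pressing on in small steps.

arm_command --motion '[-1,0.2,0,0,0,-1,0.2,0,0,0,-1,0.2,0,0,0]'

```text
clock: 6.73
eef_pos: [0.4406, -0.3597, 0.0087]
tcp_rot: [0.769, 0.639, -0.001, 0.001]
contact_force: [-4.5, -13.8, -0.3]
width: -0.0002
```

arm_command --motion '[-1,0.2,0,0,0,-1,0.2,0,0,0,-1,0.2,0,0,0]'

```text
clock: 6.98
eef_pos: [0.4407, -0.3595, 0.0092]
tcp_rot: [0.769, 0.639, -0.001, 0.003]
contact_force: [-10.7, -28.0, -0.9]
width: 0.0
```

arm_command --motion '[-1,-1.5,0,0,0,-1,-2.5,0,0,0,-1,-2.5,-3,0,0,-1,-2.5,-6,0,0,0.4,-2.5,-8.5,0,0,0.4,2,-8.5,0,0,0.4,6,-8.5,0,0,0.4,6,-8.5,0.3,0,0.4,6,-8.5,0.3,0,0.4,6,-8.5,0.3,0]'

```text
clock: 7.82
eef_pos: [0.3688, -0.2817, 0.0054]
tcp_rot: [0.769, 0.64, 0.0, 0.0]
contact_force: [-0.3, 0.1, -0.5]
width: 0.06
```

```bash
python3 - <<'E'
from h import *
s=sense();print(inK(s['eef_pos']),s['contact_force'])
go(-.176,-.0,.005)
b=vision.capture('top')
cv2.imwrite('pics/t6.png',cv2.resize(b[130:260,280:400],None,fx=4.5,fy=4.5,interpolation=cv2.INTER_CUBIC))
E
```

```text
[-0.2221645  -0.00377579] [-0.25242602  0.11255928 -0.51183602]
w [ 0.4149 -0.2863  0.005 ] cm [0.39 4.62 0.04] spin -0.14 F [-0.3  0.1 -0.5] clk 7.8167 w 0.06
```

View pics/t6.png

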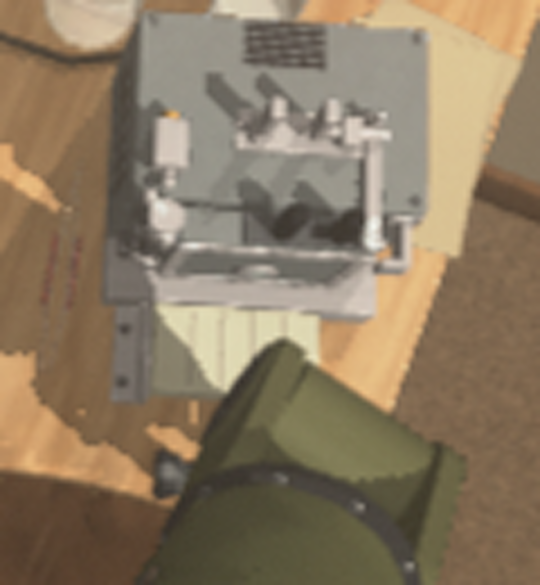

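The block is in the corner, with its left end at about x=152 and its back edge at about y=305-315 in the crop. One more two-finger squaring push against the sill.

arm_command --motion '[0.4,0.3,1.5,0,0,0.4,0.3,3,0,0,0.4,0.3,4,0,0,0.4,0.3,4.5,0,0,0.4,0.3,4.8,0,0,0.4,0.3,5,0,0,0.4,0.3,5.1,0,0,0.4,0.3,5.1,0,0]'

```text
clock: 8.53
eef_pos: [0.4173, -0.288, 0.0051]
tcp_rot: [0.769, 0.639, -0.001, -0.002]
contact_force: [-14.3, -0.7, 7.4]
width: 0.0598
```

arm_command --motion '[0.4,0,-1.5,0,0,0.4,0,-3,0,0,1,0,-3,-4,0,1,0,-3,-8,0,1,0,-3,-12,0,1,0,-3,-16,0,1,0,-3,-20,0,1,0,-3,-23,0,1,0,-3,-23,0,1,0,-3,-23,0]'

```text
clock: 9.37
eef_pos: [0.3896, -0.2828, 0.2364]
tcp_rot: [0.769, 0.639, 0.0, 0.001]
contact_force: [0.3, 1.0, 0.1]
width: 0.0855
```

```bash
python3 - <<'E'
from h import *
s=sense();print(inK(s['eef_pos']),s['contact_force'])
go(-.0145,.004,.225)
b=vision.capture('top');cv2.imwrite('pics/t7r.png',b)
cv2.imwrite('pics/t7.png',cv2.resize(b[130:260,280:400],None,fx=4.5,fy=4.5,interpolation=cv2.INTER_CUBIC))
E
```

```text
[-0.20153424 -0.00111031] [0.26464119 1.00310536 0.09696723]
w [ 0.5746 -0.3113  0.225 ] cm [ 0.58 18.7   1.19] spin -0.21 F [0.3 1.  0.1] clk 9.3667 w 0.0855
```

View pics/t7.png

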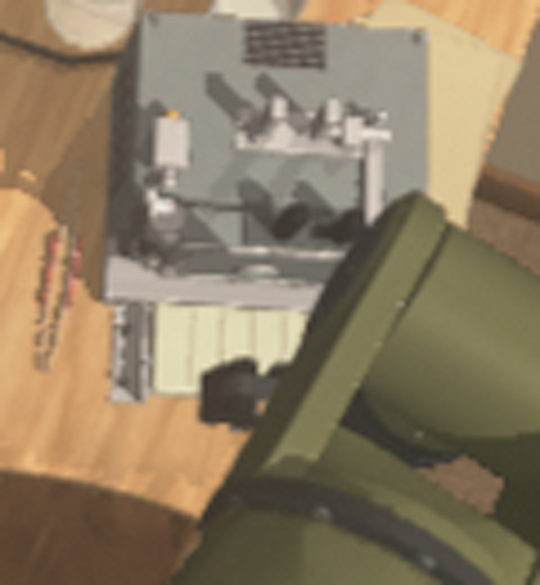

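The block sits in the corner, with its left end at x≈153 and its back edge at y≈305 in the crop. Moving over the bolt.

arm_command --motion '[1,0.2,4,0,0,1,0.4,8,0,0,1,0.6,12,0,0,1,0.6,15.5,0,0,1,0.6,18,0,0,1,0.6,18.7,0,-0.2,1,0.6,18.7,0,-0.2,1,0.6,18.7,0,-0.2]'

```text
clock: 10.08
eef_pos: [0.5738, -0.3104, 0.2336]
tcp_rot: [0.768, 0.641, -0.0, -0.001]
contact_force: [-0.9, 0.1, 0.3]
width: 0.0854
```

```bash
python3 - <<'E'
from h import *
s=sense();print(inK(s['eef_pos']),s['contact_force'])
go(-.0145,.004,.168)
b=vision.capture('top');cv2.imwrite('pics/t8r.png',b);a=vision.capture('scene');
cv2.imwrite('pics/t8.png',cv2.resize(b[110:260,280:400],None,fx=4,fy=4,interpolation=cv2.INTER_CUBIC))
cv2.imwrite('pics/s8.png',a)
E
```

```text
[-0.01540714  0.00467271] [-0.8562487   0.05318855  0.26469728]
w [ 0.5746 -0.3113  0.168 ] cm [-0.07  0.11  6.56] spin 0.02 F [-0.9  0.1  0.3] clk 10.0833 w 0.0854
```

View pics/t8.png

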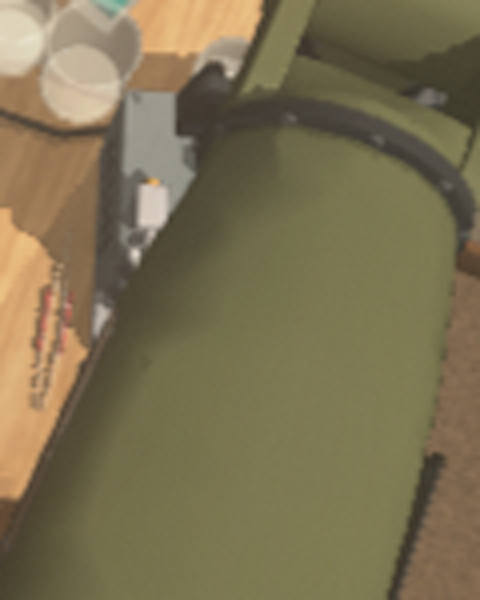

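View pics/s8.png

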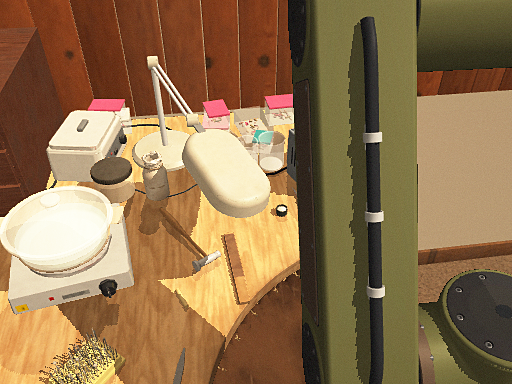

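Both views are blocked over the bolt, so I'll descend by dead reckoning and watch the force.

arm_command --motion '[1,-0.1,0.1,2,0,1,-0.1,0.1,4,0,1,-0.1,0.1,5.5,0,1,-0.1,0.1,6.5,0,1,-0.1,0.1,6.5,0,1,-0.1,0.1,6.5,0]'

```text
clock: 10.68
eef_pos: [0.5751, -0.3118, 0.1709]
tcp_rot: [0.768, 0.641, 0.0, 0.0]
contact_force: [-0.2, 0.0, 0.5]
width: 0.0854
```

arm_command --motion '[0,0,0,0,0,0,0,0,0,0,0,0,0,0,0,-1,0,0,0,0,-1,0,0,0,0,-1,0,0,0,0,-1,0,0,0,0,-1,0,0,0,0,-1,0,0,0,0,-1,0,0,0,0]' --force 30

```text
clock: 11.52
eef_pos: [0.5758, -0.3113, 0.1712]
tcp_rot: [0.768, 0.641, 0.0, 0.0]
contact_force: [-1.1, 3.6, 7.3]
width: 0.0226
```

```bash
python3 - <<'E'
from h import *
s=sense();print(inK(s['eef_pos']),s['contact_force'],s['torque'],s['width'])
E
```

```text
[-0.01328872  0.00423686] [-1.07822269  3.61462895  7.30597256] [0.37671221 0.30547293 0.03381801] 0.02258450594946716
```

Width is 22.6 mm against the expected 24 mm, so the bolt is fully drawn. Holding, then releasing and backing off for a look.

arm_command --motion '[-1,0,0,0,0,-1,0,0,0,0,-1,0,0,0,0,1,0,0,0,0,1,0,0,0,0,1,0,0,0,0,1,0,0,0,0,1,0,0,-2,0,1,0,0,-5,0,1,0,0,-7,0,1,0,-3,-8,0,1,0,-7,-8,0,1,0,-11,-8,0,1,0,-15,-8,0,1,0,-19,-8,0,1,0,-21,-8,0,1,0,-21,-8,0,1,0,-21,-8,0]'

```text
clock: 13.02
eef_pos: [0.3686, -0.2743, 0.2509]
tcp_rot: [0.768, 0.64, 0.0, 0.001]
contact_force: [0.8, -0.3, -0.2]
width: 0.0855
```

```bash
python3 - <<'E'
from h import *
s=sense();print(inK(s['eef_pos']),s['contact_force'],s['clock'],s['width'])
b=vision.capture('top');cv2.imwrite('pics/t9r.png',b)
cv2.imwrite('pics/t9.png',cv2.resize(b[130:230,290:390],None,fx=6,fy=6,interpolation=cv2.INTER_CUBIC))
E
```

```text
[-0.22375056  0.00346162] [ 0.7750724  -0.2924293  -0.22441555] 13.0167 0.08553012798222331
```

View pics/t9.png

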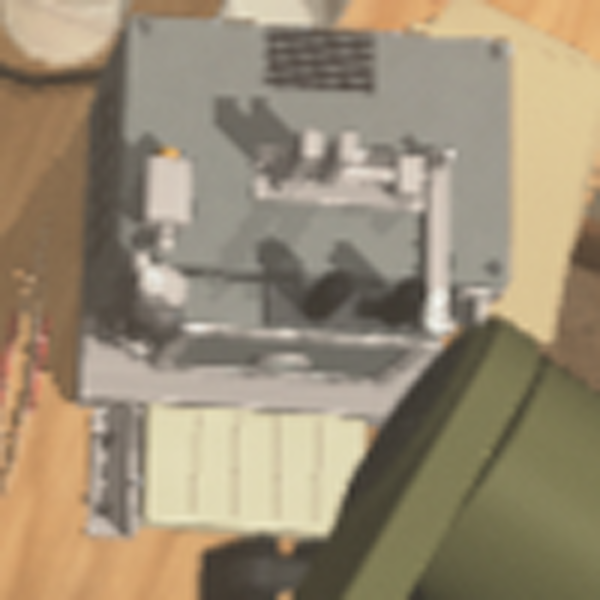

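The bolt is drawn: the tab at about (348,145) stands 36 crop px, or about 16 mm, from the post at (312,143). The block is flush. An arm-like staple at about (437,250) passes close to the catch grip, so I'll check its clearance.

```bash
python3 - <<'E'
from h import *
q=lambda u,v:(290+u/6-.4,130+v/6-.4)
for z in (.14,.155,.17):
    print(z,[inK(ray('top',q(u,v),z)).round(4) for u,v in((428,200),(448,200),(425,325),(450,325))])
# block corners
for u,v,zz in((148,403,.03),(147,518,.03)): print(inK(ray('top',q(u,v),zz)).round(4))
b=cv2.imread('pics/t9r.png');x0,y0,S=320,160,12
img=cv2.resize(b[y0:y0+45,x0:x0+60],None,fx=S,fy=S,interpolation=cv2.INTER_CUBIC)
img=np.uint8(255*(img/255.)**.5)
T=lambda P:((proj('top',k2w(KP,P))-[x0,y0]+.5)*S).astype(np.int32)
for y in (-.002,-.036): cv2.polylines(img,[T([(-.08+i*.006,y+j*.007,.18) for i,j in((1,1),(1,-1),(-1,-1),(-1,1))])],True,(0,255,255),1)
cv2.imwrite('pics/g9.png',img)
E
```

```text
0.14 [array([-0.0222, -0.0526]), array([-0.0216, -0.0617]), array([-0.0809, -0.0516]), array([-0.0801, -0.0628])]
0.155 [array([-0.0267, -0.0484]), array([-0.0262, -0.0573]), array([-0.0845, -0.0474]), array([-0.0837, -0.0584])]
0.17 [array([-0.0313, -0.0442]), array([-0.0307, -0.053 ]), array([-0.0881, -0.0432]), array([-0.0874, -0.0541])]
[-0.1032  0.0552]
[-0.161   0.0539]
```

View pics/g9.png

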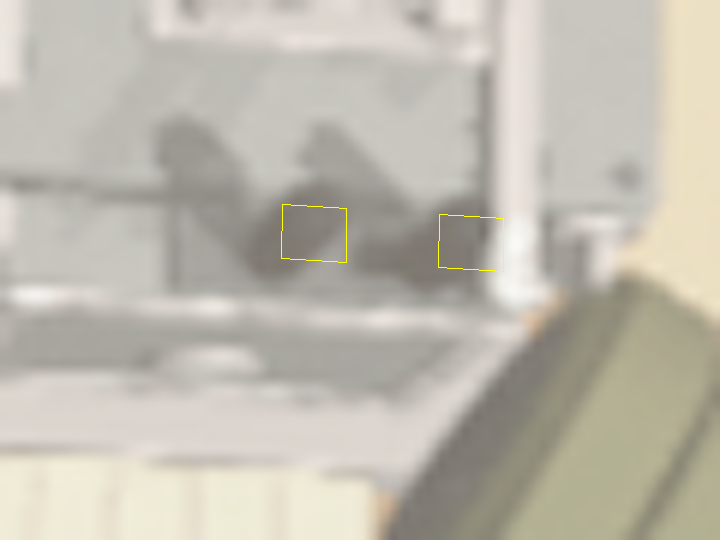

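The staple runs at y≈-48…-58 mm, just outside the catch grip. I'll stay above z≈160 mm. Moving over the gate grips.

```bash
python3 - <<'E'
from h import *
go(-.077,-.014,.235);go(-.077,-.014,.160)
E
```

```text
w [ 0.5098 -0.3178  0.235 ] cm [-1.75 14.61  1.58] spin -0.0 F [0.3 0.1 0.1] clk 13.0667 w 0.0859
w [ 0.5098 -0.3178  0.16  ] cm [-1.75 14.6   9.08] spin -0.0 F [0.3 0.1 0.1] clk 13.0667 w 0.0859
```

arm_command --motion '[1,-0.8,4,0,0,1,-1.75,8,0,0,1,-1.75,12,0,0,1,-1.75,14.6,0,0,1,-1.75,14.6,0.5,0,1,-1.75,14.6,0.5,0,1,-1.75,14.6,2.5,0,1,-1.75,14.6,4.5,0,1,-1.75,14.6,6.5,0,1,-1.75,14.6,8,0,1,-1.75,14.6,9,0,1,-1.75,14.6,9,0,1,-1.75,14.6,9,0]'

```text
clock: 14.15
eef_pos: [0.5094, -0.3175, 0.1606]
tcp_rot: [0.768, 0.641, 0.0, -0.0]
contact_force: [0.6, -1.0, 0.1]
width: 0.0856
```

```bash
python3 - <<'E'
from h import *
s=sense();print(inK(s['eef_pos']),s['eef_pos'],s['contact_force'],s['width'],s['joint_positions'].round(2))
E
```

```text
[-0.07751288 -0.01378098] [ 0.50937224 -0.31748123  0.1606464 ] [ 0.61003858 -1.02734363  0.09560697] 0.08555803464426102 [-0.62  0.47  1.45  0.    1.22 -2.01]
```

arm_command --motion '[0.2,0,0,0,0,0.2,0,0,0,0,0.2,0,0,0,0,-1,0,0,0,0,-1,0,0,0,0,-1,0,0,0,0,-1,0,0,0,0,-1,0,0,0,0,-1,0,0,0,0,-1,0,0,0,0]' --force 30

```text
clock: 14.98
eef_pos: [0.5097, -0.3186, 0.1619]
tcp_rot: [0.768, 0.641, -0.0, 0.002]
contact_force: [-1.1, -5.1, 6.9]
width: 0.034
```

```bash
python3 - <<'E'
from h import *
s=sense();print(inK(s['eef_pos']),s['eef_pos'],s['contact_force'],s['torque'],s['width'])
E
```

```text
[-0.07695464 -0.01479197] [ 0.50974047 -0.31857583  0.1619412 ] [-1.07368792 -5.05838404  6.93773577] [-1.29725803  0.37131971 -0.0263541 ] 0.03402566027130651
```

```bash
python3 - <<'E'
import numpy as np
rx,ry=-.003,-.084
o=[]
for t in range(3,34,3):
    a=np.radians(t);o.append((t,round(100*(-rx*np.sin(a)+ry*np.cos(a)-ry),2),round(100*(rx*np.cos(a)+ry*np.sin(a)-rx),2)))
print(o)
E
```

```text
[(3, np.float64(0.03), np.float64(-0.44)), (6, np.float64(0.08), np.float64(-0.88)), (9, np.float64(0.15), np.float64(-1.31)), (12, np.float64(0.25), np.float64(-1.74)), (15, np.float64(0.36), np.float64(-2.16)), (18, np.float64(0.5), np.float64(-2.58)), (21, np.float64(0.67), np.float64(-2.99)), (24, np.float64(0.85), np.float64(-3.39)), (27, np.float64(1.05), np.float64(-3.78)), (30, np.float64(1.28), np.float64(-4.16)), (33, np.float64(1.52), np.float64(-4.53))]
```

arm_command --motion '[-1,0.03,-0.44,0,3,-1,0.08,-0.88,0,6,-1,0.15,-1.31,0,9,-1,0.25,-1.74,0,12,-1,0.36,-2.16,0,15,-1,0.5,-2.58,0,18,-1,0.5,-2.58,0,18,-1,0.5,-2.58,0,18]' --force 40

```text
clock: 15.65
eef_pos: [0.4854, -0.3088, 0.1621]
tcp_rot: [0.859, 0.513, 0.0, 0.002]
contact_force: [0.0, -3.1, 8.0]
width: 0.0329
```

```bash
cat >> h.py <<'E'
def gate():
    from scipy.spatial.transform import Rotation as R
    s=sense();Rm=R.from_quat(s['tcp_rot']).as_matrix();yaw=np.arctan2(Rm[1,0],Rm[0,0])
    k=inK(s['eef_pos']);d=k-[-.074,.07]
    print('k',k.round(4),'toolang',np.degrees(KP[2]+np.pi/2-yaw).round(1),'pos ang',np.degrees(np.arctan2(-d[0],-d[1])).round(1),'r',np.hypot(*d).round(4),'Ftool',(Rm.T@s['contact_force']).round(1),'M',(Rm.T@s['torque']).round(2),'w',s['width'].round(4) if hasattr(s['width'],'round') else s['width'],'z',s['eef_pos'][2].round(4),'clk',s['clock'],'j',s['joint_positions'].round(2))
E
python3 - <<'E'
from h import *
gate()
b=vision.capture('top')
cv2.imwrite('pics/t10.png',cv2.resize(b[110:260,270:400],None,fx=4,fy=4,interpolation=cv2.INTER_CUBIC))
E
```

```text
k [-0.1026 -0.0095] toolang 18.0 pos ang 19.8 r 0.0845 Ftool [-2.8  1.6 -8. ] M [-0.31 -1.09  0.12] w 0.03287705608823542 z 0.1621 clk 15.65 j [-0.63  0.42  1.53 -0.    1.19 -1.71]
```

View pics/t10.png

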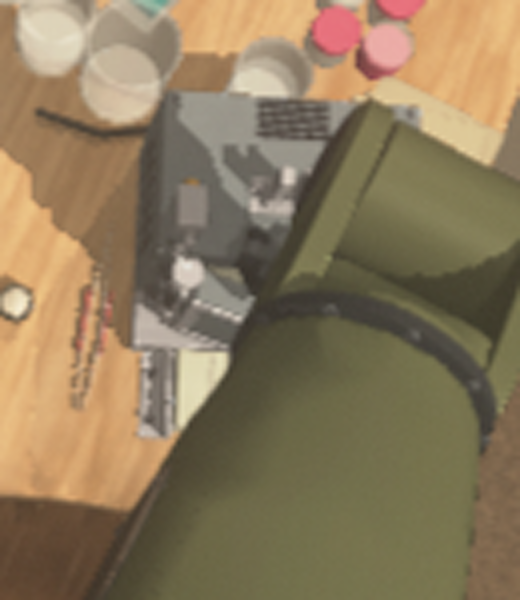

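The gate is turning with the tool: its edge runs from the hinge at about (190,310) at a slant towards (250,340). Continuing the arc.

arm_command --motion '[-1,0.03,-0.44,0,3,-1,0.08,-0.88,0,6,-1,0.15,-1.31,0,9,-1,0.25,-1.74,0,12,-1,0.36,-2.16,0,15,-1,0.5,-2.58,0,18,-1,0.67,-2.99,0,21,-1,0.85,-3.39,0,24,-1,0.85,-3.39,0,24]'

```text
clock: 16.45
eef_pos: [0.4594, -0.2848, 0.162]
tcp_rot: [0.947, 0.322, 0.001, 0.002]
contact_force: [1.0, -3.2, 6.8]
width: 0.0329
```

```bash
python3 - <<'E'
from h import *
gate()
E
```

```text
k [-0.1325  0.0094] toolang 42.2 pos ang 44.0 r 0.0843 Ftool [-1.2  3.1 -6.8] M [-0.48 -0.92  0.3 ] w 0.032894858038406034 z 0.162 clk 16.45 j [-0.62  0.34  1.63 -0.    1.16 -1.28]
```

arm_command --motion '[-1,0.03,-0.44,0,3,-1,0.08,-0.88,0,6,-1,0.15,-1.31,0,9,-1,0.25,-1.74,0,12,-1,0.36,-2.16,0,15,-1,0.5,-2.58,0,18,-1,0.67,-2.99,0,21,-1,0.85,-3.39,0,24,-1,0.85,-3.39,0,24]'

```text
clock: 17.2
eef_pos: [0.446, -0.2528, 0.162]
tcp_rot: [0.993, 0.118, 0.002, 0.002]
contact_force: [4.9, -5.7, 6.0]
width: 0.0328
```

```bash
python3 - <<'E'
from h import *
gate()
E
```

```text
k [-0.1515  0.0385] toolang 66.2 pos ang 67.9 r 0.0836 Ftool [ 3.5  6.7 -6. ] M [-1.   -0.36  0.42] w 0.032780658732099156 z 0.162 clk 17.2 j [-0.59  0.28  1.71 -0.    1.14 -0.82]
```

arm_command --motion '[-1,0.03,-0.44,0,3,-1,0.08,-0.88,0,6,-1,0.13,-1.31,0,9,-1,0.23,-1.74,0,12,-1,0.34,-2.16,0,15,-1,0.48,-2.58,0,18,-1,0.64,-2.99,0,21,-1,0.8,-3.39,0,24,-1,0.8,-3.39,0,24,-1,0.8,-3.39,0,24,-1,0.8,-3.39,0,24]'

```text
clock: 18.12
eef_pos: [0.4465, -0.2187, 0.162]
tcp_rot: [0.996, -0.09, 0.003, 0.001]
contact_force: [11.3, -7.7, 3.7]
width: 0.0329
```

```bash
python3 - <<'E'
from h import *
gate()
b=vision.capture('top');a=vision.capture('scene')
cv2.imwrite('pics/t11.png',cv2.resize(b[110:260,270:400],None,fx=4,fy=4,interpolation=cv2.INTER_CUBIC))
cv2.imwrite('pics/s11.png',a)
E
```

```text
k [-0.1571  0.0722] toolang 90.0 pos ang 91.5 r 0.0831 Ftool [12.5  5.6 -3.6] M [-0.93  1.08  0.28] w 0.032872723254774326 z 0.162 clk 18.1167 j [-0.53  0.25  1.75 -0.    1.13 -0.35]
```

View pics/t11.png

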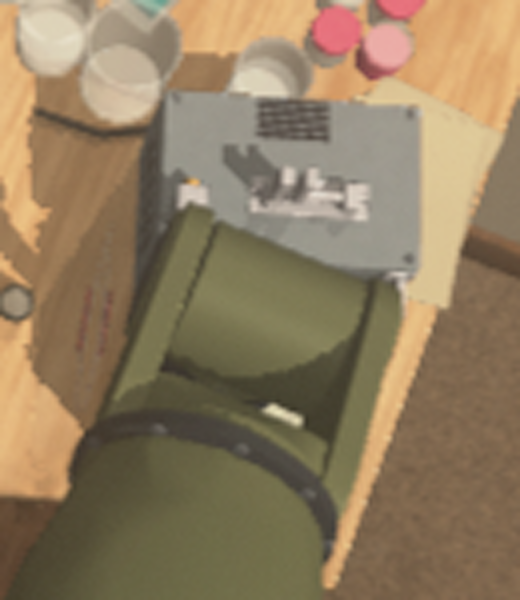

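View pics/s11.png

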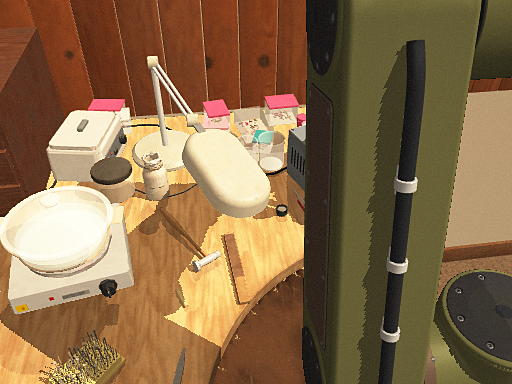

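The gate's staple is gone from the kiln top, the tab at about (312,180) still stands close to the post at (288,178), and the flux cup at (15,300) and tweezers at (95,320) look untouched. I'll relieve the small radial pull, let it settle, and check.

arm_command --motion '[-1,0.1,0,0,0,-1,0.1,0,0,0,-1,0.1,0,0,0,-1,0.1,0,0,0,-1,0.1,0,0,0,-1,0.1,0,0,0]'

```text
clock: 18.72
eef_pos: [0.4466, -0.2187, 0.162]
tcp_rot: [0.996, -0.09, 0.002, 0.001]
contact_force: [2.4, -6.4, 9.9]
width: 0.0332
```

```bash
python3 - <<'E'
from h import *
gate()
s=sense(); print(abs(s['joint_velocities']).max())
b0=cv2.imread('pics/top0.png');b=vision.capture('top')
# bystander regions change
for n,(x,y,w,h) in dict(tools=(255,150,55,70),).items():
    cv2.imwrite('pics/by.png',np.hstack([cv2.resize(i[y-5:y+h,180:310],None,fx=3,fy=3) for i in(b0,b)]))
E
```

```text
k [-0.1569  0.0722] toolang 90.0 pos ang 91.5 r 0.083 Ftool [ 3.6  5.8 -9.9] M [-0.91 -0.34  0.3 ] w 0.03317772634388449 z 0.162 clk 18.7167 j [-0.53  0.25  1.75 -0.    1.13 -0.35]
0.0013451209449879796
```

View pics/by.png

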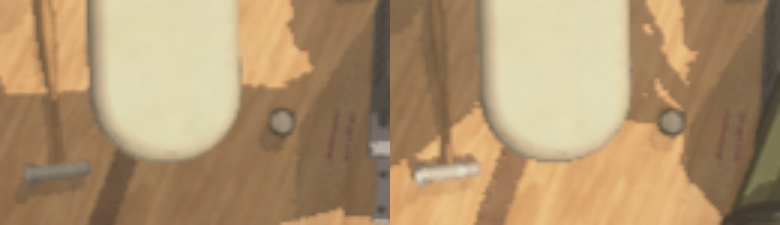

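The before and after crops match: the flux cup is at (282,122) in the left panel and (672-390=282,122) in the right, and the tweezers and sanding stick have not moved. The gate is held still at about 90°, so I'm handing in.

```bash
python3 - <<'E'
from plant import env
print(env.hand_in())
E
```

```text
the job is handed in; nothing more can be done
None
```

The kiln is ready and handed in at about 18.7 s, with the gate held wide open by its two squeezed grips. The hand-in gave no verdict.

**What I did**
- **Block:** I pushed it flush to the sill, then along to the fence, then square against the sill again.
- **Bolt:** I squeezed it to the stop, and the pictures showed the tab and post about 16 mm apart.
- **Gate:** I squeezed the grips and swung the gate past its detent on an arc about the hinge, and I am still holding it with the grip force set to 40 N.

**Last checks**
- **Gate angle and motion:** the tool has turned 90.0°, and its position about the hinge gives 91.5°. The arm is still, at 0.001 rad/s or less.
- **Grips:** the finger opening is 33 mm, against a nominal 36 mm when squeezed. It also read about 1.4 mm low on the bolt, so I take the catch as fully squeezed.
- **Bolt and bystanders:** the bolt still looked drawn in the last top pictures. The flux cup, tweezers and the visible part of the sanding stick are where they were. I did not check the ingot separately.

**What I could not check**
- **Block at the end:** the arm hid most of it. Its place rests on the firm contact at the sill and fence, and on the top picture taken after drawing the bolt. Casting rays in that picture put its left end 2 to 3 mm short of the fence, while the contact position put it within 0.5 mm; camera calibration is only good to about 2 mm.
- **Scene camera:** the arm blocked its view of the kiln from the first move on, so only the top camera was useful.

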